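Catch the order carriage on the pass-through slide

TASK

Press the black paddle fully down so that the gate lifts and the little carriage with the slim glass bottle starts rolling down the slide. Let it run through the upper half; then catch the carriage softly with your fingers at its front plate, moving along with it as it comes, and bring it to a standstill in the lower half of the slide, clear of the front stop tabs, for a second; then ease it down until it rests against both tabs and take your hand away, leaving the gate open. The bottle must never rock or be touched, the carriage must never run into the tabs, and everything else on the counter stays where it is.

Things in the scene. Friction and masses are not known exactly. Their poses are not given: they have to be found in the camera images.
- slide: Fixed inclined steel slide, 527 mm long, 120 mm wide. Origin: in its footprint on the counter; +x points level, down the slope to the front tabs; z up. The carriage rolls on two flat rails at y = +-45 mm, from x = -275 to +252 mm, open between; height of their top line = 50 mm - 0.07 x. A plate closes the upper end.
- slide_stop (a point): Where the carriage's origin is when it rests against both front tabs: slide x = 160 mm, y = 0, 103 mm above the counter. The upright tabs have their uphill faces at slide x = 243 mm, cover |y| from 30 to 60 mm and reach 90 mm above the rails; closed fingers pass through the 60 mm opening between them, and nothing stands beyond.
- gate_rod (a point): A point of the level release rod (10 mm thick) that runs along the slide at slide y = +92 mm, 181 mm above the counter, from slide x = -125 to +130 mm; this point is at slide x = 0. Thin posts stand under its ends.
- gate (a joint): Angle of the release gate about its rod, rad: about 0 shut, 0.8 open (end stop). Rod, paddle and gate tab are one piece: pressing the paddle down lifts the tab, which stands before one top corner of the carriage's front plate at slide x = -84 mm. The carriage is free above about 0.5. Friction (0.1 N m, 2 to 4 N at the paddle) keeps it where it is left.
- paddle (a point): Middle of the top of the black paddle (60 mm along the slide, 46 mm across, 5 mm thick) on the slide's +y side, at slide x = 70 mm, y = 132 mm, 185 mm above the counter when shut. It swings down about the rod, 40 mm inward of it; fully open this point is about 30 mm lower.
- carriage: White carriage on four wheels, about 0.63 kg, deck 160 x 110 mm. Origin: middle of the deck's top, 64 mm above the rails' top line, at slide x = -170 mm at the start; axes as the slide. Steel front plate 120 mm wide, 6 mm thick, front face at x = +83 mm, 10 mm below to 45 mm above the deck. Once free it gathers speed at about 0.35 m/s2 to 0.2 to 0.27 m/s: about 1.7 s for the 330 mm run.
- bottle: Slim green glass bottle, 42 mm wide, 240 mm tall, about 0.40 kg, standing loose on the deck 30 mm behind its middle. Origin at its foot, z up. It rocks if the carriage is stopped harder than about 1.5 m/s2.
- can_a: Upright drinks can, 66 x 115 mm, bystander beside the slide. Origin at its foot, z up.
- can_b: Upright drinks can like the other, bystander. Origin at its foot.
- paper_cup: White paper cup, 76 mm wide, 95 mm tall, bystander beside the slide. Origin at its foot.
- tub_a: Clear open food tub 130 x 170 x 60 mm, bystander. Origin: centre of its underside.
- tub_b: Clear open food tub 130 x 170 x 60 mm, bystander. Origin: centre of its underside.
- sauce: White plastic sauce bottle, 60 mm wide, 170 mm tall, bystander. Origin at its foot.
- spatula: Spatula with a wooden handle lying flat, bystander. Origin: centre of its underside.
Not all that is in view belongs to the job. What is shaped like the carriage but brown is not meant.

How it is judged:
By the outcome, as a careful person would: the job done as asked, in the order asked, and still so for the second after the job is handed in, with the robot touching nothing.
It also fails if it takes over 32 s, if anything falls off the work surface, if the arm or the gripper's body presses on something with over 40 N, if the wrist force passes 120 N, or if a joint passes its speed limit or range.

ROBOT

A 7-joint arm with a two-finger parallel gripper is mounted at the origin on the work surface. World frame = base frame: x ahead of the robot, y to its left, z up, the work surface at z = 0. Lengths are in m, angles in rad, forces in N, time in s.
With the tool pointing down it reaches from about 0.4 to 0.85 m from the base axis. Payload 10.4 kg.
Tool frame: the origin (TCP) lies midway between the tips of the shut fingers; the grasp point (between the pads) lies r.grip_point_offset behind it (r.grip_point_offset is the distance from the TCP to the grasp point, in m); z points along the fingers, y is the line along which they close (so a half turn about z gives the same grasp; the last joint's range is limited). The gripper opens to 87 mm and grips with 3 to 60 N. Pads are 19 mm wide; open, the fingers measure 117 mm over their backs; the gripper's body (75 mm by 190 mm) begins 51 mm behind the grasp point.
Start: joints at [-1.161, 0.332, -0.065, 1.46, 0.022, 1.35, -0.088], TCP at [0.262, 0.567, 0.223] pointing down, gripper open.
Joint ranges: [-2.6, 2.6], [-0.5, 2.12], [-1.47, 1.34], [0.16, 2.42], [-1.27, 4.41], [0.06, 2.06], [-2.6, 2.6]. Speed limits (rad/s): [2.22, 2.22, 2.79, 2.79, 3.14, 3.14, 3.14].

INTERFACE

Orientations are given as a unit quaternion [x, y, z, w].
In Python, from bench import r gives the robot as it stands.
- The arm moves only by the tool play_rows, never from a script. Its arguments are lists of equal length, an entry for each row: "claw": the closure, from 0 (fully open) to 1 (shut); "delta_pos": the shift along the tool's x, y, z scaled (see below), a list of three; "delta_rot": the turn, a rotation vector about the tool's x, y, z scaled (see below), a list of three. A call has 1 to 8 rows; each row shifts and turns the commanded pose from where the row before left it, along the tool's axes as they then stand; what a row does not reach is not made up. The controller multiplies each number of a shift by 200 mm and each number of a turn by pi rad. A row lasts 1/10 s, in which the tool goes at most 50 mm and 8.59 degrees, less where a joint would pass 70% of its speed; a pose out of reach is approached as far as the arm can. A call with a number of a shift or a turn outside -1 to 1 is refused whole. A call with a gripper value outside its range is refused whole. The fingers move at their own pace and stop on an object; "squeeze" is the grip in N (left out, the last holds). Time passes only in rows, so rows that do not move let the fingers close. It gives the time, the measured TCP pose, the force, the opening and the grip force at its end, in the units of the state.
- r.read_state(): the state, without advancing time (a new reading comes with each control period).
- r.camera(name): name is "side" or "top" or "wrist"; returns a dict with "pixels" (384x512x3 uint8, red, green, blue), "camera_matrix" (3x3 intrinsics, pixels), "D" ([k1, k2, p1, p2, k3] as OpenCV has them; the pictures are not rectified), "cam_to_world" (4x4, takes a point from camera to world coordinates); the wrist camera has in their place "hand_eye" (4x4, takes a point from camera to tool coordinates, whose origin is the TCP and whose axes are the flange's). Camera axes: x right, y up, looking along -z (the intrinsics and any distortion apply to the point x, -y, -z); pixel columns grow to the right and rows downward; lengths in m; the calibration is good to about 2 mm. A picture is of the moment at which its call begins: read the wrist's pose just before it. There is no depth.
- r.close_job(): hands the job in; it is judged then, once.
The state is a dict: "time": time; "joint_positions": joint angles; "joint_vel": joint speeds; "joint_torque": joint torques, N m; "ee_pos": TCP position; "eef_rot": TCP orientation; "ft_force": force on the tool from outside, world axes, zero at the start; "torque": the same for the moment, N m; "width": finger opening in m; "grip_force": force on a finger pad.
Only numpy, scipy, OpenCV 4.12 (cv2) and the standard library are available. Lean on these libraries where they do the work, as an engineer would, in place of code of your own. Each camera call takes 0.05 s, during which the arm holds its last target. There are 200 camera calls.

## Working session

There is one attempt and no reset: what is moved stays moved. The work goes in short steps, Python scripts to look and compute and a tool call to move; the robot and the scene stay as the last step left them, time stands still between calls to the robot, and variables do not carry over. Pictures are saved under pics/ and viewed, at most 10 in all, crops included, and the job is handed in when it is done.

Besides the shell and the picture viewer there is one more tool, called after "Request:" as name(argument=value, ...) on one line, values as JSON. play_rows: Moves the arm, as the interface text tells. Shifts and turns lie within -1 to 1; 1 stands for 200 mm of shift or pi rad of turn. Its arguments: {"type":"object","properties":{"claw":{"type":"array"},"delta_pos":{"type":"array"},"delta_rot":{"type":"array"},"squeeze":{"type":"number"}},"required":["claw","delta_pos","delta_rot"]}

```bash
mkdir -p pics; ls
python3 - <<'E'
from bench import r
import cv2,numpy as np
s=r.read_state();print({k:np.round(v,3).tolist() for k,v in s.items()},r.grip_point_offset)
for n in("side","top"):
    c=r.camera(n);cv2.imwrite(f"pics/{n}0.png",c["pixels"][:,:,::-1])
    np.savez(f"{n}0.npz",**c);print(n,c["camera_matrix"].tolist(),c["D"],np.round(c["cam_to_world"],4).tolist())
E
```

```text
pics
{'time': 0.0, 'joint_positions': [-1.161, 0.333, -0.065, 1.461, 0.022, 1.35, -0.089], 'joint_vel': [0.001, 0.001, -0.0, 0.0, 0.001, -0.001, -0.0], 'joint_torque': [0.0, -62.327, 0.025, -38.989, -0.061, 0.04, 0.0], 'ee_pos': [0.262, 0.567, 0.222], 'eef_rot': [0.215, 0.977, -0.001, -0.0], 'ft_force': [-0.19, 0.263, 0.226], 'torque': [-0.02, 0.012, 0.051], 'grip_force': 0.0, 'width': 0.087} 0.0187
side [[346.90693748660465, 0.0, 252.8825207446834], [0.0, 346.90693748660465, 197.73244264103468], [0.0, 0.0, 1.0]] [-0.014702  0.        0.        0.        0.      ] [[0.9794, 0.1021, -0.1742, 0.3109], [-0.2018, 0.5264, -0.8259, -1.0205], [0.0074, 0.8441, 0.5362, 0.8013], [0.0, 0.0, 0.0, 1.0]]
top [[490.30916630104156, 0.0, 253.67576426253274], [0.0, 490.30916630104156, 195.5950421806243], [0.0, 0.0, 1.0]] [0.0499109 0.        0.        0.        0.       ] [[0.0129, 0.9975, -0.0697, 0.414], [-0.9996, 0.0145, 0.0224, 0.0161], [0.0234, 0.0694, 0.9973, 1.6286], [0.0, 0.0, 0.0, 1.0]]
```

View pics/side0.png

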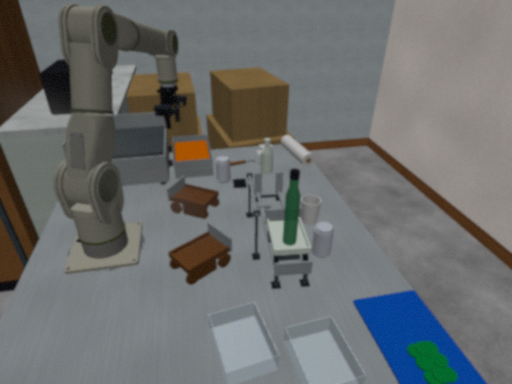

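View pics/top0.png

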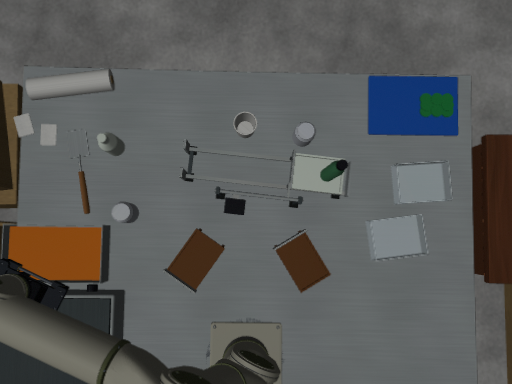

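The side view shows the slide with the green bottle at (291,215). In the top view the white carriage is at (318,174), the tabs at about (187,148) and (187,176), and the paddle at (234,206). The slide runs toward world +y.

Run:
```python
import cv2
i=cv2.imread("pics/top0.png")[130:220,170:360]
cv2.imwrite("pics/crop.png",cv2.resize(i,None,fx=4.2,fy=4.2,interpolation=cv2.INTER_CUBIC))
```

```text
(no output)
```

View pics/crop.png

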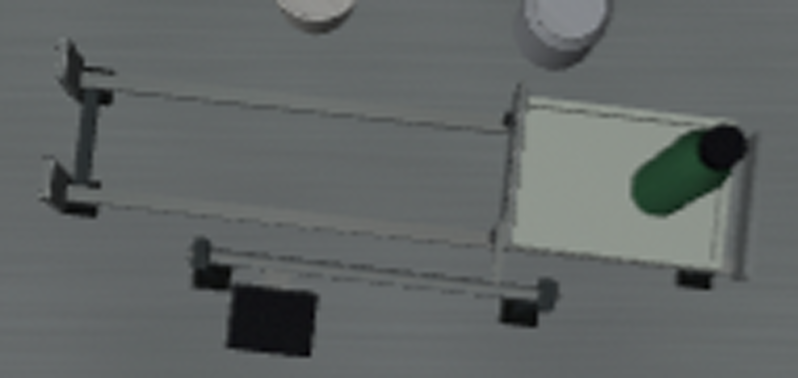

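```bash
cat > h.py <<'E'
import cv2,numpy as np
def ray(c,px,z):
    p=cv2.undistortPoints(np.array(px,float).reshape(-1,1,2),c["camera_matrix"],c["D"])[:,0]
    T=c["cam_to_world"];d=np.c_[p[:,0],-p[:,1],-np.ones(len(p))]@T[:3,:3].T
    o=T[:3,3];return o+d*((np.broadcast_to(z,len(p))-o[2])/d[:,2])[:,None]
def proj(c,P):
    T=c["cam_to_world"];q=(np.array(P,float)-T[:3,3])@T[:3,:3];q=q*[1,-1,-1]
    return cv2.projectPoints(q,np.zeros(3),np.zeros(3),c["camera_matrix"],c["D"])[0][:,0]
def fit(S,W):
    S,W=np.array(S)[:,:2],W[:,:2];a,b=S.mean(0),W.mean(0);A,B=S-a,W-b
    th=np.arctan2((A[:,0]*B[:,1]-A[:,1]*B[:,0]).sum(),(A*B).sum())
    R=np.array([[np.cos(th),-np.sin(th)],[np.sin(th),np.cos(th)]]);return th,b-R@a,R
E
python3 - <<'E'
from h import *
c=np.load("top0.npz")
f=[((232,287),(.100,.109,.185)),((317,291),(.040,.109,.185)),((311,356),(.040,.155,.185)),((228,347),(.100,.155,.185)),
((200,250),(.130,.092,.181)),((547,293),(-.125,.092,.181)),((64,38),(.243,-.06,.123)),((50,158),(.243,.03,.123))]
px=np.array([a for a,_ in f])/4.2+[170,130]-.4;S=np.array([b for _,b in f])
W=ray(c,px,S[:,2]);th,t,R=fit(S,W);print(th,t);print(np.round((S[:,:2]@R.T+t-W[:,:2])*1000,1))
# overlay check in side
M=[(.16+.083,y,.12) for y in(-.06,.06)]
pts=[(.07,.132,.185),(.13,.092,.181),(-.125,.092,.181),(.243,-.06,.123),(.243,.06,.123),(-.087,-.06,.169),(-.087,.06,.169),(-.2,0,.126),(.25,-.045,.0325),(.25,.045,.0325)]
P=np.array(pts);P[:,:2]=P[:,:2]@R.T+t
for n in("side","top"):
    c=np.load(n+"0.npz");i=c["pixels"][:,:,::-1].copy()
    q=proj(c,P);x0,y0=(220,130) if n=="side" else (170,130);k=5 if n=="side" else 4.2
    w=i[y0:y0+(165 if n=="side" else 90),x0:x0+(120 if n=="side" else 190)];w=cv2.resize(w,None,fx=k,fy=k,interpolation=cv2.INTER_CUBIC)
    if n=="side": w=w[:,:]
    for u,v in q: cv2.circle(w,(int((u-x0+.5)*k),int((v-y0+.5)*k)),2,(0,0,255),-1)
    cv2.imwrite(f"pics/ov_{n}.png",w[:600]if n!="side" else cv2.resize(w,(430,591)))
a=cv2.imread("pics/ov_side.png");b=cv2.imread("pics/ov_top.png");print(a.shape,b.shape)
E
```

```text
1.4789665332263793 [ 0.60980221 -0.04115776]
[[ 3.7 -0.1]
 [ 0.1 -0.2]
 [ 0.   0.5]
 [-0.   2.1]
 [-2.7  5.1]
 [ 0.8 -3.7]
 [-0.6 -1.8]
 [-1.3 -1.9]]
(591, 430, 3) (378, 798, 3)
```

View pics/ov_side.png

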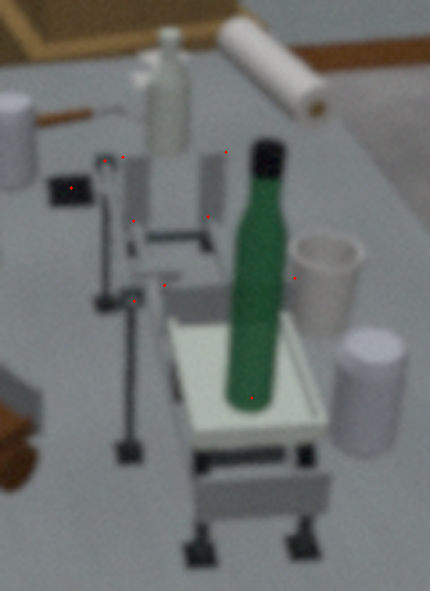

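View pics/ov_top.png

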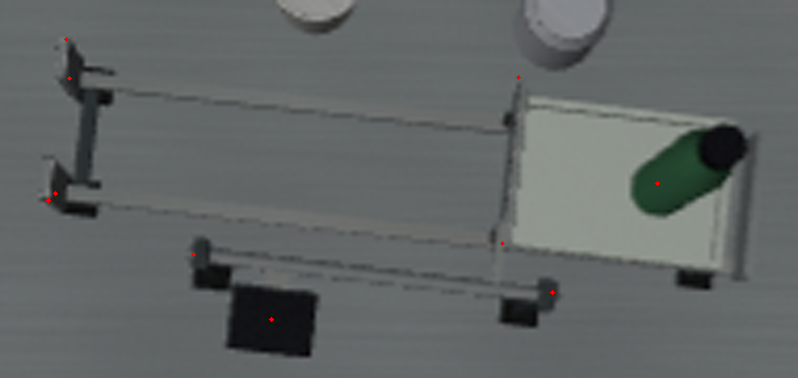

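```bash
cat >> h.py <<'E'
from scipy.spatial.transform import Rotation as Ro
TH=1.4790;T0=np.array([.6098,-.0412]);RS=np.array([[np.cos(TH),-np.sin(TH)],[np.sin(TH),np.cos(TH)]])
def s2w(p): p=np.array(p,float);return np.r_[RS@p[:2]+T0,p[2]]
def w2s(p): p=np.array(p,float);return np.r_[RS.T@(p[:2]-T0),p[2]]
RG=Ro.from_matrix(np.c_[s2w([1,0,0])-s2w([0,0,0]),-(s2w([0,1,0])-s2w([0,0,0])),[0,0,-1]])
def rows(p0,R0,target,n,nr):
    """straight line of n rows to slide-frame target while turning to RG in nr rows"""
    d=(s2w(target)-p0)/n;v=(R0.inv()*RG).as_rotvec()
    for k in range(n):
        R=R0*Ro.from_rotvec(v*min(k/nr,1));print(np.round(R.inv().apply(d)/.2,3).tolist(),np.round(v/nr/np.pi*(k<nr),4).tolist())
def mask(n,pix):
    h=cv2.cvtColor(pix,cv2.COLOR_RGB2HSV);m=((h[...,0]>55)&(h[...,0]<90)&(h[...,1]>110)&(h[...,2]>30)).astype(np.uint8)
    q=np.zeros_like(m)
    if n=="side": q[110:260,230:340]=1
    else: q[120:230,150:360]=1
    return m*q
E
python3 - <<'E'
from bench import r
from h import *
s=r.read_state();rows(np.array(s["ee_pos"]),Ro.from_quat(s["eef_rot"]),[.07,.140,.215],13,9)
for n in("side","top"):
    c=np.load(n+"0.npz");m=mask(n,c["pixels"]);v,u=np.nonzero(m);print(n,m.sum(),u.mean(),v.mean(),u.min(),u.max(),v.min(),v.max(),proj(c,[s2w((-.2,0,z)) for z in(.128,.2,.3,.368)]).round(1).tolist())
E
```

```text
[-0.16, -0.149, 0.003] [-0.0, 0.0, 0.0435]
[-0.179, -0.126, 0.003] [-0.0, 0.0, 0.0435]
[-0.194, -0.1, 0.003] [-0.0, 0.0, 0.0435]
[-0.206, -0.073, 0.003] [-0.0, 0.0, 0.0435]
[-0.214, -0.044, 0.003] [-0.0, 0.0, 0.0435]
[-0.218, -0.015, 0.003] [-0.0, 0.0, 0.0435]
[-0.218, 0.015, 0.003] [-0.0, 0.0, 0.0435]
[-0.214, 0.045, 0.003] [-0.0, 0.0, 0.0435]
[-0.206, 0.073, 0.003] [-0.0, 0.0, 0.0435]
[-0.194, 0.101, 0.003] [-0.0, 0.0, 0.0]
[-0.194, 0.101, 0.003] [-0.0, 0.0, 0.0]
[-0.194, 0.101, 0.003] [-0.0, 0.0, 0.0]
[-0.194, 0.101, 0.003] [-0.0, 0.0, 0.0]
side 645 291.28992248062013 212.03720930232558 285 298 179 243 [[289.8, 240.2], [291.4, 221.0], [293.9, 191.9], [295.6, 170.2]]
top 232 330.46120689655174 172.02155172413794 321 343 162 180 [[326.1, 173.2], [330.3, 170.4], [336.9, 165.9], [341.9, 162.5]]
```

Request:
play_rows(claw=[1,1,1,1,1,1,1,1], delta_pos=[[-0.16,-0.149,0],[-0.179,-0.126,0],[-0.194,-0.1,0],[-0.206,-0.073,0],[-0.214,-0.044,0],[-0.218,-0.015,0],[-0.218,0.015,0],[-0.214,0.045,0]], delta_rot=[[0,0,0.0435],[0,0,0.0435],[0,0,0.0435],[0,0,0.0435],[0,0,0.0435],[0,0,0.0435],[0,0,0.0435],[0,0,0.0435]])

```text
time: 0.9
ee_pos: [0.3946, 0.2418, 0.2224]
eef_rot: [0.693, 0.721, -0.0, -0.0]
ft_force: [0.5, 0.7, 0.1]
width: 0.0306
grip_force: 0.0
```

Run:
```python
from bench import r
from h import *
s=r.read_state();print(s["time"],w2s(s["ee_pos"]),s["width"],s["ft_force"]);rows(np.array(s["ee_pos"]),Ro.from_quat(s["eef_rot"]),[.07,.140,.215],6,2)
```

```text
0.9 [0.26209853 0.24026932 0.2223597 ] 0.030607137798294992 [0.54474507 0.68160174 0.10159437]
[-0.17, 0.062, 0.006] [-0.0, -0.0, 0.0208]
[-0.165, 0.073, 0.006] [-0.0, -0.0, 0.0208]
[-0.16, 0.084, 0.006] [-0.0, -0.0, 0.0]
[-0.16, 0.084, 0.006] [-0.0, -0.0, 0.0]
[-0.16, 0.084, 0.006] [-0.0, -0.0, 0.0]
[-0.16, 0.084, 0.006] [-0.0, -0.0, 0.0]
```

Request:
play_rows(claw=[1,1,1,1,1,1,1], delta_pos=[[-0.17,0.062,0],[-0.165,0.073,0],[-0.16,0.084,0.005],[-0.16,0.084,0.01],[-0.16,0.084,0.01],[-0.16,0.084,0.01],[0,0,0]], delta_rot=[[0,0,0.0208],[0,0,0.0208],[0,0,0],[0,0,0],[0,0,0],[0,0,0],[0,0,0]])

```text
time: 1.6
ee_pos: [0.479, 0.0387, 0.2153]
eef_rot: [0.739, 0.674, -0.0, 0.001]
ft_force: [-0.2, -0.2, -0.5]
width: 0.0003
grip_force: 0.0
```

Run:
```python
from bench import r
from h import *
s=r.read_state();print(s["time"],w2s(s["ee_pos"]),s["width"],s["ft_force"],(Ro.from_quat(s["eef_rot"]).inv()*RG).as_rotvec(),s["joint_positions"])
out=[]
for n in("side","top"):
    c=r.camera(n);m=mask(n,c["pixels"]);v,u=np.nonzero(m);print(n,m.sum(),u.mean(),v.mean());out.append(c["pixels"][:,:,::-1])
a=cv2.resize(out[0][100:290,200:350],None,fx=2.6,fy=2.6);b=cv2.resize(out[1][110:230,170:360],None,fx=2.1,fy=2.1)
w=np.zeros((600,800,3),np.uint8);w[:a.shape[0],:a.shape[1]]=a;w[:b.shape[0],400:400+b.shape[1]]=b
cv2.imwrite("pics/pre.png",w)
```

```text
1.6 [0.06762574 0.13755054 0.21528351] 0.00031145035670565536 [-0.21722032 -0.18155059 -0.5264899 ] [ 0.00023033  0.00131822 -0.00096571] [-0.64717342 -0.00266595  0.47459606  1.86206925  0.00266101  1.28201844
 -0.26609887]
side 639 291.28951486697963 212.31455399061034
top 229 330.3711790393013 172.05240174672488
```

View pics/pre.png

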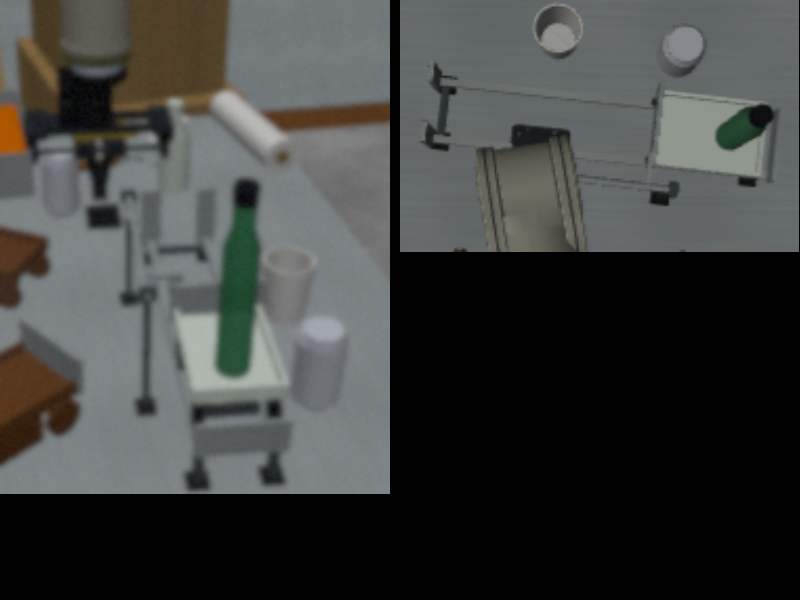

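The fingers are above the paddle at about (103,215). The bottle at (238,300) is upright and in clear view of both cameras.

Request:
play_rows(claw=[1,1,1,1], delta_pos=[[0.01,-0.025,0.07],[0,0,0.07],[0,0,0.04],[0,0,0]], delta_rot=[[0,0,0],[0,0,0],[0,0,0],[0,0,0]])

```text
time: 2.1
ee_pos: [0.4726, 0.047, 0.1788]
eef_rot: [0.736, 0.677, -0.001, -0.0]
ft_force: [0.3, -0.3, 0.0]
width: 0.0008
grip_force: 0.0
```

Request:
play_rows(claw=[1], delta_pos=[[0,0,0.03]], delta_rot=[[0,0,0]])

```text
time: 2.2
ee_pos: [0.4738, 0.0467, 0.1743]
eef_rot: [0.737, 0.676, 0.001, 0.0]
ft_force: [0.8, 0.8, 2.9]
width: 0.0007
grip_force: 1.3
```

Run:
```python
from bench import r
from h import *
s=r.read_state();print(s["time"],w2s(s["ee_pos"]),s["ft_force"])
c=r.camera("side");m=mask("side",c["pixels"]);v,u=np.nonzero(m);print(m.sum(),u.mean(),v.mean())
b=c["pixels"][130:250,210:310,::-1];cv2.imwrite("pics/press.png",cv2.resize(b,None,fx=5,fy=5,interpolation=cv2.INTER_CUBIC))
```

```text
2.2 [0.07502745 0.14351979 0.1742937 ] [0.78607928 0.78694523 2.8520921 ]
643 291.3094867807154 212.0606531881804
```

View pics/press.png

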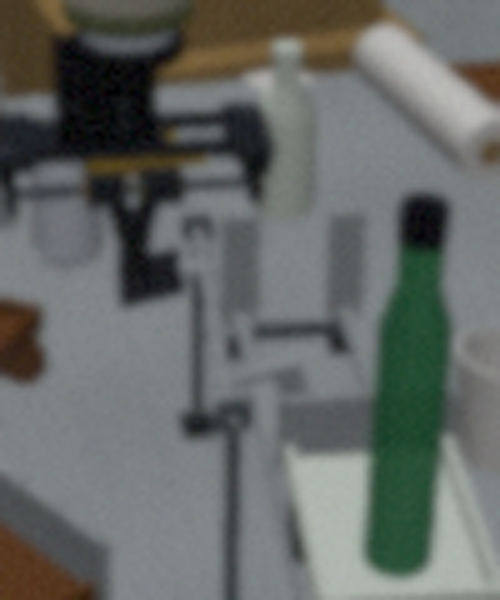

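The paddle is tilted at about (150,275) and the gate tab at (270,380) is partly lifted. The carriage has not moved yet. Next is the full press.

Request:
play_rows(claw=[1,1,1], delta_pos=[[0,0,0.07],[0,0,0.05],[0,0,0.02]], delta_rot=[[0,0,0],[0,0,0],[0,0,0]])

```text
time: 2.55
ee_pos: [0.4729, 0.046, 0.1447]
eef_rot: [0.737, 0.676, -0.001, -0.0]
ft_force: [-0.6, -0.1, 0.9]
width: 0.0003
grip_force: 0.8
```

```bash
cat >> h.py <<'E'
def track(r):
    """carriage origin x from bottle centroid shift, side+top"""
    for n,uv0 in(("side",(291.3,212.1)),("top",(330.42,172.04))):
        t=r.read_state()["time"];c=r.camera(n);m=mask(n,c["pixels"]);v,u=np.nonzero(m);o=np.array([u.mean(),v.mean()])
        z=.234 if n=="side" else .225
        g=np.linspace(-.21,.2,411);P=proj(c,[s2w((x-.0,0,z-.07*(x+.2))) for x in g])
        i0=np.argmin(abs(g+.2));d=P-P[i0]+np.array(uv0)-o;k=np.argmin((d**2).sum(1))
        print(n,round(t,2),"area",m.sum(),"carriage x",round(g[k]+.03,3),"plate",round(g[k]+.113,3),"perp",round(np.sqrt((d[k]**2).sum()),2))
    s=r.read_state();print("t",round(s["time"],2),"tcp",w2s(s["ee_pos"]).round(4),np.round(s["ft_force"],1))
E
python3 -c "
from bench import r
from h import *
s=r.read_state();print(w2s(s['ee_pos']),s['ft_force'])
track(r)"
```

```text
[0.07427482 0.14431632 0.1447145 ] [-0.64425933 -0.09032115  0.90409385]
side 2.55 area 613 carriage x -0.159 plate -0.076 perp 0.06
top 2.6 area 218 carriage x -0.153 plate -0.07 perp 0.11
t 2.65 tcp [0.0742 0.1443 0.145 ] [ 0.1 -0.   0.6]
```

Request:
play_rows(claw=[1], delta_pos=[[0,0,0.06]], delta_rot=[[0,0,0]])

```text
time: 2.75
ee_pos: [0.4754, 0.0462, 0.1385]
eef_rot: [0.737, 0.676, 0.002, 0.0]
ft_force: [-60.3, -11.2, 162.3]
width: 0.0002
grip_force: 77.6
```

Request:
play_rows(claw=[1,1,1,1,1], delta_pos=[[0.05,0,-0.24],[0.05,0.225,-0.075],[0.05,0.24,0],[0.04,0.215,0.11],[0.08,0.04,0.2]], delta_rot=[[0,0,0],[0,0,0],[0,0,0],[0,0,0],[0,0,0]])

```text
time: 3.25
ee_pos: [0.6268, 0.0863, 0.1357]
eef_rot: [0.738, 0.675, 0.002, 0.002]
ft_force: [-0.9, -0.4, -0.8]
width: 0.0003
grip_force: 0.0
```

```bash
python3 -c "
from bench import r
from h import *
track(r)"
```

```text
side 3.25 area 559 carriage x -0.033 plate 0.05 perp 0.77
top 3.3 area 157 carriage x -0.034 plate 0.049 perp 0.44
t 3.35 tcp [0.131  0.0022 0.1284] [-1.3  0.3 -1.3]
```

```bash
python3 -c "
from bench import r
from h import *
track(r)"
```

```text
side 3.35 area 543 carriage x -0.01 plate 0.073 perp 0.95
top 3.4 area 144 carriage x -0.012 plate 0.071 perp 0.38
t 3.45 tcp [0.1289 0.0007 0.134 ] [ 0.5 -0.8  1.3]
```

Request:
play_rows(claw=[1,1,1], delta_pos=[[0.04,0,0.003],[0.075,0,0.01],[0.09,0,0.015]], delta_rot=[[0,0,0],[0,0,0],[0,0,0]])

```text
time: 3.75
ee_pos: [0.6255, 0.1297, 0.1306]
eef_rot: [0.737, 0.676, 0.001, 0.0]
ft_force: [-0.3, 0.2, 0.2]
width: 0.0008
grip_force: 0.0
```

Request:
play_rows(claw=[1], delta_pos=[[0.085,0,0.01]], delta_rot=[[0,0,0]])

```text
time: 3.85
ee_pos: [0.6264, 0.1481, 0.1275]
eef_rot: [0.736, 0.677, 0.001, -0.0]
ft_force: [0.5, -0.4, -1.5]
width: 0.0006
grip_force: 0.0
```

Request:
play_rows(claw=[1], delta_pos=[[0.08,0,0.01]], delta_rot=[[0,0,0]])

```text
time: 3.95
ee_pos: [0.6277, 0.1643, 0.1251]
eef_rot: [0.736, 0.677, 0.001, -0.0]
ft_force: [1.0, 0.3, 0.8]
width: 0.0004
grip_force: 0.0
```

Request:
play_rows(claw=[1], delta_pos=[[0.07,0,0.008]], delta_rot=[[0,0,0]])

```text
time: 4.05
ee_pos: [0.6289, 0.1778, 0.1232]
eef_rot: [0.736, 0.677, 0.0, -0.0]
ft_force: [0.0, -0.0, 0.0]
width: 0.0003
grip_force: 0.0
```

Request:
play_rows(claw=[1,1,1], delta_pos=[[0.05,0,0.004],[0.03,0,0.002],[0.01,0,0]], delta_rot=[[0,0,0],[0,0,0],[0,0,0]])

```text
time: 4.35
ee_pos: [0.6305, 0.1937, 0.1219]
eef_rot: [0.737, 0.676, -0.0, -0.0]
ft_force: [-0.6, 1.5, -0.7]
width: 0.0005
grip_force: 0.5
```

Run:
```python
from bench import r
from h import *
track(r)
o=[r.camera(n)["pixels"][:,:,::-1] for n in("side","top")]
a=cv2.resize(o[0][110:260,210:330],None,fx=3.3,fy=3.3);b=cv2.resize(o[1][120:220,170:360],None,fx=2.1,fy=2.1)
w=np.zeros((500,800,3),np.uint8);w[:a.shape[0],:a.shape[1]]=a;w[:b.shape[0],400:400+b.shape[1]]=b
cv2.imwrite("pics/catch.png",w)
track(r)
```

```text
side 4.35 area 451 carriage x 0.159 plate 0.242 perp 1.5
top 4.4 area 129 carriage x 0.135 plate 0.218 perp 0.1
t 4.45 tcp [0.2349 0.0008 0.122 ] [-0.2  0.4 -0.1]
side 4.55 area 439 carriage x 0.156 plate 0.239 perp 1.55
top 4.6 area 129 carriage x 0.134 plate 0.217 perp 0.07
t 4.65 tcp [0.2344 0.0007 0.1222] [-0.6  1.1 -0.8]
```

View pics/catch.png

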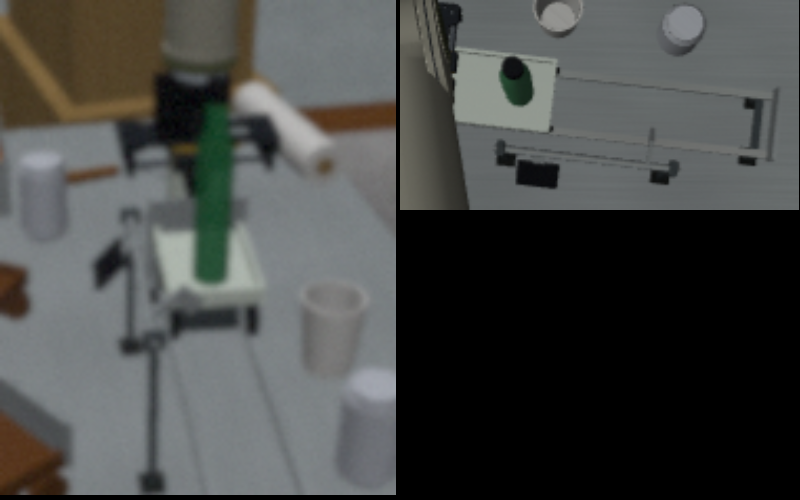

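Caught. The carriage is standing still against the fingers with the bottle upright at (213,200), and the paddle is down at (107,265). I'll hold for a second, then ease it down.

Request:
play_rows(claw=[1,1,1,1,1,1,1,1], delta_pos=[[0,0,0],[0,0,0],[0,0,0],[0,0,0],[0,0,0],[0,0,0],[0,0,0],[0,0,0]], delta_rot=[[0,0,0],[0,0,0],[0,0,0],[0,0,0],[0,0,0],[0,0,0],[0,0,0],[0,0,0]])

```text
time: 5.45
ee_pos: [0.6306, 0.1932, 0.1222]
eef_rot: [0.737, 0.676, 0.0, 0.0]
ft_force: [-0.3, -0.1, -0.5]
width: 0.0006
grip_force: 0.3
```

Request:
play_rows(claw=[1,1,1,1,1,1,1,1], delta_pos=[[0,0,0],[0,0,0],[0,0,0],[0,0,0],[0.002,0,0],[0.004,0,0],[0.005,0,0],[0.005,0,0]], delta_rot=[[0,0,0],[0,0,0],[0,0,0],[0,0,0],[0,0,0],[0,0,0],[0,0,0],[0,0,0]])

```text
time: 6.25
ee_pos: [0.6307, 0.1964, 0.1221]
eef_rot: [0.737, 0.676, -0.0, -0.0]
ft_force: [-0.1, 0.5, -0.9]
width: 0.0006
grip_force: 0.3
```

Request:
play_rows(claw=[1,1,1,1,1,1,1,1], delta_pos=[[0.005,0,0],[0.005,0,0.001],[0.005,0,0],[0.005,0,0.001],[0.005,0,0],[0.005,0,0.001],[0.005,0,0],[0.005,0,0]], delta_rot=[[0,0,0],[0,0,0],[0,0,0],[0,0,0],[0,0,0],[0,0,0],[0,0,0],[0,0,0]])

```text
time: 7.05
ee_pos: [0.6315, 0.2043, 0.1215]
eef_rot: [0.737, 0.676, 0.0, 0.0]
ft_force: [0.5, 1.4, 0.7]
width: 0.0003
grip_force: 0.3
```

```bash
python3 -c "
from bench import r
from h import *
track(r)"
```

```text
side 7.05 area 442 carriage x 0.169 plate 0.252 perp 1.47
top 7.1 area 123 carriage x 0.147 plate 0.23 perp 0.46
t 7.15 tcp [0.2467 0.0009 0.1215] [ 0.1  1.2 -0.4]
```

Request:
play_rows(claw=[1,1,1,1,1,1,1,1], delta_pos=[[0.003,0,0],[0.003,0,0],[0.003,0,0],[0.003,0,0],[0.003,0,0],[0.003,0,0],[0.003,0,0],[0.003,0,0]], delta_rot=[[0,0,0],[0,0,0],[0,0,0],[0,0,0],[0,0,0],[0,0,0],[0,0,0],[0,0,0]])

```text
time: 7.95
ee_pos: [0.6319, 0.2091, 0.1215]
eef_rot: [0.737, 0.676, 0.0, -0.0]
ft_force: [0.3, 0.9, 0.5]
width: 0.0002
grip_force: 0.0
```

Request:
play_rows(claw=[1,1,1,1,1,1,1,1], delta_pos=[[0.003,0,0],[0.003,0,0],[0.003,0,0],[0.003,0,0],[0.003,0,0],[0.003,0,0],[0.003,0,0],[0.003,0,0]], delta_rot=[[0,0,0],[0,0,0],[0,0,0],[0,0,0],[0,0,0],[0,0,0],[0,0,0],[0,0,0]])

```text
time: 8.75
ee_pos: [0.6323, 0.2139, 0.1215]
eef_rot: [0.737, 0.676, 0.0, -0.0]
ft_force: [0.6, -0.2, -0.3]
width: 0.0006
grip_force: 0.0
```

```bash
python3 -c "
from bench import r
from h import *
track(r)"
```

```text
side 8.75 area 429 carriage x 0.175 plate 0.258 perp 1.58
top 8.8 area 120 carriage x 0.152 plate 0.235 perp 0.44
t 8.85 tcp [0.2562 0.001  0.1216] [-0.   0.1  0.2]
```

Request:
play_rows(claw=[1,1,1,1,1,1,1,1], delta_pos=[[0.005,0,0],[0.005,0,0],[0.005,0,0],[0.01,0,0],[0.02,0,0],[0.05,0,0],[0.1,0,0],[0.15,0,0]], delta_rot=[[0,0,0],[0,0,0],[0,0,0],[0,0,0],[0,0,0],[0,0,0],[0,0,0],[0,0,0]])

```text
time: 9.65
ee_pos: [0.6387, 0.2832, 0.1218]
eef_rot: [0.737, 0.675, 0.0, 0.0]
ft_force: [0.2, -0.3, 0.0]
width: 0.0005
grip_force: 0.0
```

Request:
play_rows(claw=[1,1,1,1,1,1], delta_pos=[[0.05,0,-0.1],[0,0,-0.2],[0,0,-0.2],[0,0,-0.1],[0,0,0],[0,0,0]], delta_rot=[[0,0,0],[0,0,0],[0,0,0],[0,0,0],[0,0,0],[0,0,0]])

```text
time: 10.25
ee_pos: [0.6388, 0.2942, 0.2413]
eef_rot: [0.736, 0.677, 0.0, -0.0]
ft_force: [-0.3, 0.7, -0.5]
width: 0.0001
grip_force: 0.0
```

Run:
```python
from bench import r
from h import *
track(r)
o=[r.camera(n)["pixels"][:,:,::-1] for n in("side","top")]
a=cv2.resize(o[0][110:260,210:330],None,fx=3.3,fy=3.3);b=cv2.resize(o[1][120:220,170:360],None,fx=2.1,fy=2.1)
w=np.zeros((500,800,3),np.uint8);w[:a.shape[0],:a.shape[1]]=a;w[:b.shape[0],400:400+b.shape[1]]=b
cv2.imwrite("pics/end.png",w)
```

```text
side 10.25 area 370 carriage x 0.158 plate 0.241 perp 1.19
top 10.3 area 124 carriage x 0.151 plate 0.234 perp 0.33
t 10.35 tcp [0.3358 0.0022 0.2399] [-0.2 -0.2 -0.7]
```

View pics/end.png

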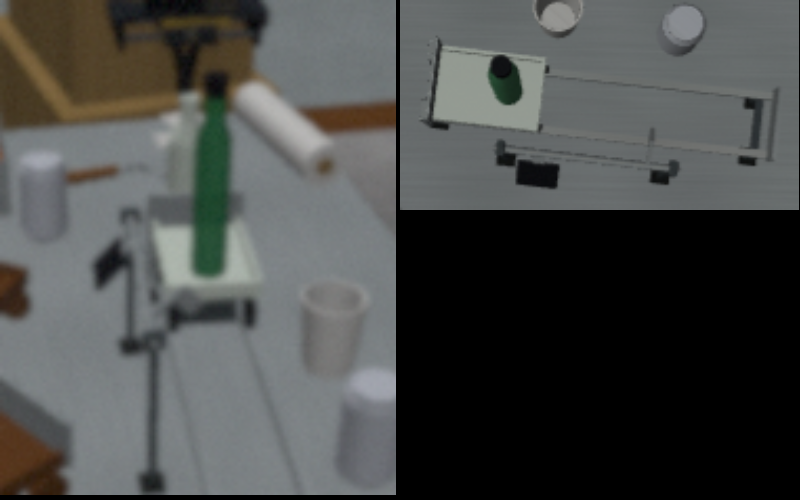

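The carriage rests against the tabs at about (433,85) in the right-hand view. The bottle is upright, the gate is open and the hand is clear.

```bash
python3 -c "
from bench import r
print(r.close_job())"
```

```text
the job is handed in; nothing more can be done
None
```

The carriage was caught, held still for over a second, eased onto both tabs and left there with the bottle upright and the gate open, but the job probably fails: the last paddle press hit the end stop and the wrist force briefly read about 170 N, over the 120 N limit.

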